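Free a glued track section from the jig and close the gap in the line

ROBOT

A 7-joint arm with a two-finger parallel gripper is mounted at the origin on the work surface. World frame = base frame: x ahead of the robot, y to its left, z up, the work surface at z = 0. Lengths are in m, angles in rad, forces in N, time in s.
With the tool pointing down it reaches from about 0.425 to 0.95 m from the base axis. Payload 4.7 kg.
Tool frame: the origin (TCP) lies between the finger pads; the fingertips stand 25 mm ahead of it and the grasp point (between the pads) lies 6 mm ahead of it; z points along the fingers, y is the line along which they close (so a half turn about z gives the same grasp; the last joint's range is limited). The gripper opens to 85 mm and grips with 20 to 120 N. Pads are 22 mm wide; open, the fingers measure 114 mm over their backs; the gripper's body (76 mm by 85 mm) begins 54 mm behind the grasp point. The pads swing forward as they close: fully open they stand 13 mm farther back than shut.
Start: joints at [-1.187, 0.469, -0.049, 1.532, 0.024, 1.141, -0.082], TCP at [0.271, 0.618, 0.22] pointing down, gripper open.
Joint ranges: [-2.59, 2.59], [-0.33, 1.99], [-1.39, 1.29], [0.1, 2.45], [-1.04, 4.18], [0.21, 1.99], [-2.66, 2.66]. Speed limits (rad/s): [2.57, 2.57, 3.14, 3.14, 3.14, 3.14, 3.14].

INTERFACE

Orientations are given as a 3x3 rotation matrix whose columns are the frame's x, y, z axes.
In Python, from rig import * gives the robot as it stands. Calls block until the motion is done:
- movep(position, orientation): joint-space move of the TCP to a pose.
- move_l(position, attitude=None, feed=0.15, until_force=None): straight line of the TCP; attitude=None keeps the orientation; feed is the mean speed in m/s. With until_force (N) it stops when the force on the tool has changed by that much, and returns True; else False.
- move_joints(angles): joint-space move.
- command_gripper(opening, newtons=None): finger opening in m; newtons is the grip in N (None keeps the last); returns when the fingers have stopped.
- sleep(seconds).
- inverse_kinematics(position, orientation): joint angles nearest the present ones, or None.
- sense(): the state.
- camera(name): name is "scene" or "side" or "wrist"; returns (picture, depth): 480x640x3 uint8, red, green, blue; 480x640 float32, m along the optical axis (not along the pixel's ray), 0 where there is no reading.
- camera_params(name): a dict with "K" (3x3 intrinsics, pixels), "dist" ([k1, k2, p1, p2, k3] as OpenCV has them; the pictures are not rectified), "position" and "rotation" of the camera in the world; the wrist camera has in their place "tool_from_camera" (4x4, takes a point from camera to tool coordinates, whose origin is the TCP and whose axes are the flange's). Camera axes: x right, y down, z forward; pixel columns grow to the right and rows downward; lengths in m; the calibration is good to about 2 mm. A picture is of the moment at which its call begins: read the wrist's pose just before it. camera_params takes no time and is no camera call.
A pose or a line that the arm cannot do raises Unreachable and nothing moves.
- finish_job(): hands the job in; it is judged then, once.
The state is a dict: "time_s": time; "joint_pos": joint angles; "qd": joint speeds; "joint_efforts": joint torques, N m; "position": TCP position; "tcp_rot": TCP orientation; "wrist_force": force on the tool from outside, world axes, zero at the start; "ft_torque": the same for the moment, N m; "finger_gap": finger opening in m; "gripper_force": force on a finger pad.
Only numpy, scipy, OpenCV 4.12 (cv2) and the standard library are available. Lean on these libraries where they do the work, as an engineer would, in place of code of your own. Each camera call takes 0.05 s, during which the arm holds its last target. There are 200 camera calls.

TASK

A glued-up piece of model railway track is held in the wooden gluing jig. Lift the jig's hinged hold-down bar right back until it rests on its stop, draw the track section out by its free end, straight along its channel, until it is wholly clear of the jig's side fences, and let go of it there; then take it again by its middle and lay it down, right way up and without dropping it, in the gap in the layout's line so that its rails line up with the line's. Leave the bar open, let go of everything, and leave the glue bottle, the brush and the wagon where they are.

Things in the scene. Friction and masses are not known exactly. Their poses are not given: they have to be found in the camera images.
- jig: Fixed wooden gluing jig on a plywood plate 6 mm thick (x -75 to 85, y -216 to 89 mm). Origin on the bench, under the section's middle as it first lies. z up; y along the channel, which opens to -y; x across it, the bar's hinge on the +x side. An end stop (y = 78 mm) and a fixed aluminium bridge (y 33 to 78, underside at z = 41 mm) close its back, so the section can only be drawn out to -y.
- jig_mouth (a point): Middle of the channel's open end, on the plate's top (jig y = -20, z = 6 mm); axes as the jig's. Side fences 12 mm thick, tops 29 mm above this point, run from here to the jig's back at x = +-27 to +-39 mm. In front (to -y) the plate is flat and bare for 196 mm: the section's free end sticks out 55 mm over it, and the section, drawn out 100 to 135 mm, can lie there.
- bar (a joint): Hinge angle (rad) of the steel hold-down bar across the jig: 0 = down over the section, grows as it is lifted, 1.9 = leaning on its stop past upright, where it stays by its own weight; let go short of upright (below about 1.5) it falls shut. 160 g, turns freely. Down, a lug under it stands between two sleepers, 4.5 mm below their tops, and blocks the section.
- bar_handle (a point): Centre of the handle on the bar's free end: a black round grip 18 mm in diameter, 22 mm long along the jig's y, 120 mm from the hinge axis; pinched by its two flat ends it turns between the fingers as the bar swings. Bar down: at jig x = -68, y = 11, z = 45 mm, on the robot's side, 29 mm outside the fence. The bar is 14 mm wide (y), 8 mm thick.
- bar_hinge (a point): Point on the bar's hinge axis (jig x = 52, y = 11, z = 45 mm); the axis runs along the jig's y axis; the handle swings up and over towards the jig's +x side.
- section_mid (a point): Centre, half-way up, of the loose track section, 150 mm long (y), 50 wide (x), 32 high (z up): flat-sided cork roadbed 20 mm high, wooden sleepers 6 mm (46 mm long), two steel rails 6 mm. About 180 g, both ends alike. It first lies in the jig, centre over the jig's origin (within 1 mm), at z = 22 mm.
- gap (a point): Where the section's centre must come to lie: mid-gap in the line of the fixed layout board, 16 mm above the board's top (which is 15 mm above the bench). z up, y along the line, x across. Board 230 (x) by 300 mm (y). The gap is 160 mm long: 5 mm to spare at each end. The line either side of it has the section's own profile, 32 mm high.
- layout: The same layout board; origin on the bench under the gap, axes as the gap's. Retaining walls 10 mm thick, topping out 35 mm above the board, flank the line 7 mm from the section's sides from |y| = 44 mm outward, so fingers fit beside the section only along its middle 88 mm. Grassy mounds 30 mm high stand behind the walls (|x| 43 to 111, |y| 74 to 142 mm).
- glue: White round glue bottle, 42 mm in diameter, 120 mm high, standing; origin at its foot. Bystander.
- wagon: Toy-size goods wagon with a wooden body, 47 mm wide, 120 mm long (y), 59 mm high, standing beyond the work; origin under its middle. Bystander.
- brush: Small flat brush, 140 mm long, lying on the bench beyond the work, under 30 mm high; origin under its middle. Bystander.
Things that resemble listed ones, but are neither listed nor needed, are in the scene too. Leave any orange look-alike of the part that bears section_mid alone.

How it is judged:
On the way, in this order (a step that is already met when the one before it is completed fails the run):
1. the bar is lifted back onto its stop (within 0.15 rad) while the section still lies in the jig (value of joint bar above 1.75 rad and y of section_mid in the frame of jig above -0.03 m), for 0.2 s.
2. the section lies flat and clear of the fences (its centre at least 93 mm out along the channel), let go, with the bar still open (y of section_mid in the frame of jig below -0.093 m and height (world z) of section_mid below 0.026 m and angle between section_mid's own z axis and vertical below 0.1 rad and contact force between the fingers and section below 0.05 N and value of joint bar above 1.75 rad), for 0.2 s.
At the end, for the whole second after the job is handed in: The section lies at rest, released, in the gap: its centre within 4 mm of the line sideways, 6 mm along it and 3 mm in height, parallel to the line within 0.06 rad, right way up and level within 0.05 rad; the bar still leans on its stop (joint over 1.75 rad) (x of section_mid in the frame of gap between -0.004 and 0.004 m and y of section_mid in the frame of gap between -0.006 and 0.006 m and z of section_mid in the frame of gap between -0.003 and 0.003 m and angle between the y axis of section_mid and the y axis of gap, either way round below 0.06 rad and angle between section_mid's own z axis and vertical below 0.05 rad and linear speed of section below 0.01 m/s and contact force between the fingers and section below 0.05 N and value of joint bar above 1.75 rad); the robot touches nothing.
It fails at once if a bystander (glue bottle, wagon or brush) is moved more than 30 mm (distance of any of glue, wagon, brush from where it was at the start of the episode above 0.03 m).
It fails at once if the section is dropped: moving faster than 0.45 m/s with no finger on it (a free fall of over 10 mm) (contact force between the fingers and section below 0.01 N and linear speed of section above 0.45 m/s).
It also fails if it takes over 62 s, if anything falls off the work surface, if the arm or the gripper's body presses on something with over 40 N, if the wrist force passes 120 N, or if a joint passes its speed limit or range.

## Working session

There is one attempt and no reset: what is moved stays moved. The work goes in short steps, each a Python script; the robot and the scene stay as the last script left them, time stands still between calls to the robot, and variables do not carry over. Pictures are saved under pics/ and viewed, at most 10 in all, crops included, and the job is handed in when it is done.

```bash
mkdir -p pics; ls
python3 - <<'E'
from rig import *
import cv2, numpy as np
for n in ("scene","side"):
    p,d=camera(n); cv2.imwrite(f"pics/{n}0.png",p[:,:,::-1]); np.save(f"pics/{n}0.npy",d)
    c=camera_params(n); print(n,c)
print(camera_params("wrist")); s=sense(); print(s["time_s"],s["position"],s["tcp_rot"])
E
```

```text
pics
scene {'K': array([[515.20713145,   0.        , 320.73517522],
       [  0.        , 515.20713145, 235.69166795],
       [  0.        ,   0.        ,   1.        ]]), 'dist': array([-0.15288627,  0.        ,  0.        ,  0.        ,  0.        ]), 'position': array([1.29481815, 0.46125262, 0.67013002]), 'rotation': array([[-0.45223619,  0.52989017, -0.71742514],
       [ 0.89189627,  0.26699766, -0.36501136],
       [-0.0018651 , -0.80494015, -0.59335307]])}
side {'K': array([[538.80588315,   0.        , 317.82063568],
       [  0.        , 538.80588315, 237.94594798],
       [  0.        ,   0.        ,   1.        ]]), 'dist': array([0.03566453, 0.        , 0.        , 0.        , 0.        ]), 'position': array([ 0.03530441, -0.60634555,  0.68411277]), 'rotation': array([[ 0.81729361, -0.33270242,  0.47046813],
       [-0.57605552, -0.49135048,  0.65324937],
       [ 0.0138271 , -0.8049123 , -0.59323267]])}
{'K': array([[337.11562355,   0.        , 312.63079803],
       [  0.        , 337.11562355, 238.9836173 ],
       [  0.        ,   0.        ,   1.        ]]), 'dist': array([-0.03856234,  0.        ,  0.        ,  0.        ,  0.        ]), 'tool_from_camera': array([[-7.40397591e-04, -9.63504473e-01, -2.67691206e-01,
         6.71781050e-02],
       [ 9.99999427e-01, -9.20510361e-04,  5.47342164e-04,
         6.22767107e-04],
       [-7.73779152e-04, -2.67690647e-01,  9.63504602e-01,
        -1.52293342e-01],
       [ 0.00000000e+00,  0.00000000e+00,  0.00000000e+00,
         1.00000000e+00]])}
0.1 [0.27056891 0.61780026 0.21917853] [[-9.16008444e-01  4.01158446e-01 -6.56904587e-04]
 [ 4.01158979e-01  9.16006951e-01 -1.65513137e-03]
 [-6.22407614e-05 -1.77963749e-03 -9.99998415e-01]]
```

View pics/scene0.png

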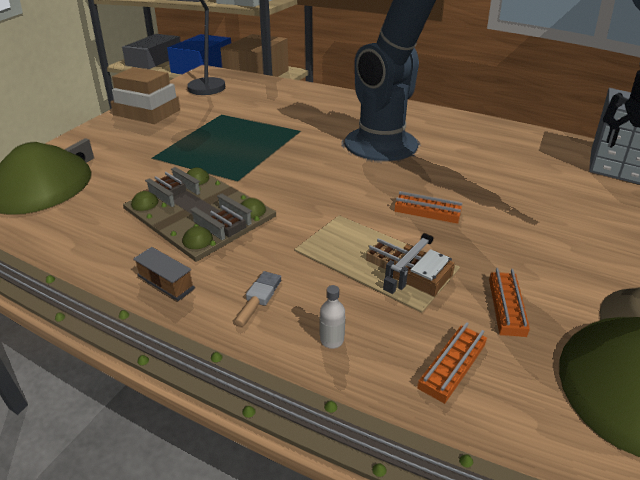

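View pics/side0.png

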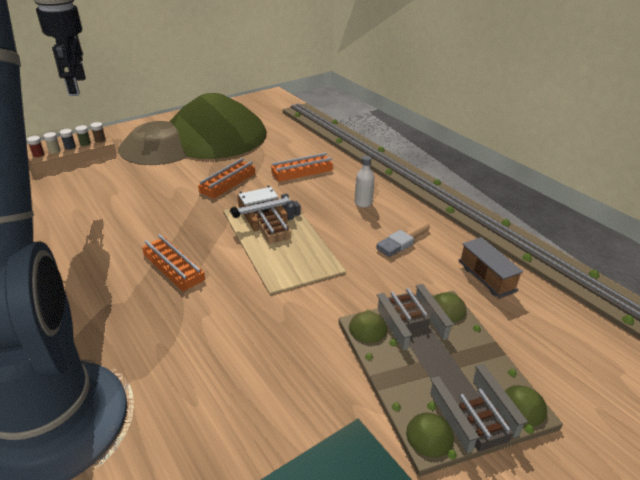

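The scene view shows the jig's plate with corners near (340,217), (296,250) and (424,308), and the bar handle near (427,239). The layout board has corners near (123,207), (198,256) and (276,212). The side view shows the plate at (224,207), (268,287), (343,268) and the board at (340,322), (418,466), (555,425), (472,293).

```bash
cat > h.py <<'E'
from rig import *
import cv2, numpy as np, os
def cam_pose(n, s=None):
    c=camera_params(n)
    if n!="wrist": return c["K"],c["dist"],c["position"],c["rotation"]
    s=s or sense(); T=c["tool_from_camera"]
    return c["K"],c["dist"],s["position"]+s["tcp_rot"]@T[:3,3], s["tcp_rot"]@T[:3,:3]
def rays(px,P):
    K,d,p,R=P
    u=cv2.undistortPoints(np.array(px,float).reshape(-1,1,2),K,np.array(d)).reshape(-1,2)
    return np.c_[u,np.ones(len(u))]@R.T
def onplane(px,P,z):
    r=rays(px,P); return P[2]+r*((z-P[2][2])/r[:,2])[:,None]
def tri(views):  # [(px,P)] -> point, residual
    A=np.zeros((3,3));b=np.zeros(3);L=[]
    for px,P in views:
        r=rays([px],P)[0]; r/=np.linalg.norm(r); M=np.eye(3)-np.outer(r,r); A+=M;b+=M@P[2]; L.append((M,P[2]))
    x=np.linalg.solve(A,b); return x,max(np.linalg.norm(M@(x-p)) for M,p in L)
def snap(n,tag):
    s=sense(); P=cam_pose(n,s); p,d=camera(n)
    cv2.imwrite(f"pics/{tag}.png",p[:,:,::-1]); np.savez(f"pics/{tag}.npz",K=P[0],d=P[1],p=P[2],R=P[3],depth=d)
    return p,d,P
def load(tag):
    z=np.load(f"pics/{tag}.npz"); return cv2.imread(f"pics/{tag}.png")[:,:,::-1],z["depth"],(z["K"],z["d"],z["p"],z["R"])
def down(yaw):  # tool z down, tool y (closing) along world yaw
    y=np.array([np.cos(yaw),np.sin(yaw),0]); z=np.array([0,0,-1.]); return np.c_[np.cross(y,z),y,z]
E
python3 - <<'E'
from h import *
np.set_printoptions(precision=3,suppress=True)
S=cam_pose("scene");D=cam_pose("side")
print("plate sc",onplane([(340,217),(296,250),(424,308)],S,.006)[:,:2].tolist())
print("plate sd",onplane([(343,268),(268,287),(224,207)],D,.006)[:,:2].tolist())
print("board sc",onplane([(123,207),(198,256),(276,212)],S,.015)[:,:2].tolist())
print("board sd",onplane([(340,322),(418,466),(555,425),(472,293)],D,.015)[:,:2].tolist())
print("bottle",onplane([(332,343)],S,0.0),onplane([(364,205)],D,0.)," wagon",onplane([(165,292)],S,0.),"brush",onplane([(255,300)],S,0.01))
E
```

```text
plate sc [[0.4077836127787847, 0.05946281471950532], [0.5601884349769569, 0.029272170461597524], [0.6062096413621917, 0.32356237993816783]]
plate sd [[0.5566472444030326, 0.030767325417227598], [0.40563578486776525, 0.06570262352559564], [0.46405718542395713, 0.3582843251805159]]
board sc [[0.6119826338813895, -0.4147878249135518], [0.6787895194763849, -0.135049625886966], [0.46724569949088135, -0.07459435042028606]]
board sd [[0.45667220985256923, -0.09110043046683147], [0.3821868515370469, -0.36103722623993967], [0.5870123451601893, -0.42528348672028443], [0.7028474517472254, -0.16884580333526406]]
bottle [[0.753 0.207 0.   ]] [[0.742 0.193 0.   ]]  wagon [[ 0.784 -0.137  0.   ]] brush [[0.731 0.037 0.01 ]]
```

Run:
```python
from h import *
for tag,p,yaw in (("j1",(.45,.27,.22),1.38),("j2",(.46,.17,.20),1.38),("l1",(.47,-.20,.22),1.32),("l2",(.455,-.29,.20),1.32)):
    movep(np.array(p),down(yaw)); sleep(.2); snap("wrist",tag); s=sense(); print(tag,s["time_s"],s["position"],s["joint_pos"])
a=[cv2.imread(f"pics/{t}.png") for t in ("j1","j2","l1","l2")]
m=np.vstack([np.hstack(a[:2]),np.hstack(a[2:])]); cv2.imwrite("pics/m1.png",cv2.resize(m,(800,600),interpolation=cv2.INTER_AREA))
```

```text
j1 1.8083 [0.44972788 0.27085671 0.21986044] [-0.64933476  0.22392437  0.03181022  1.88975197 -0.00839661  1.02819031
  0.7675159 ]
j2 2.55 [0.45997251 0.17138984 0.20016487] [-0.51665176  0.18735809  0.08486568  1.9880662  -0.01951417  0.96640514
  0.96027703]
l1 4.1833 [ 0.47035361 -0.19903747  0.21989255] [-0.01472388  0.20273941  0.38822785  1.93615575 -0.08978366  1.01942715
  1.73533714]
l2 4.8917 [ 0.4557298  -0.28869781  0.20020527] [ 0.12886181  0.27800836  0.43777091  1.90021265 -0.14017378  0.99265226
  1.95128714]
```

View pics/m1.png

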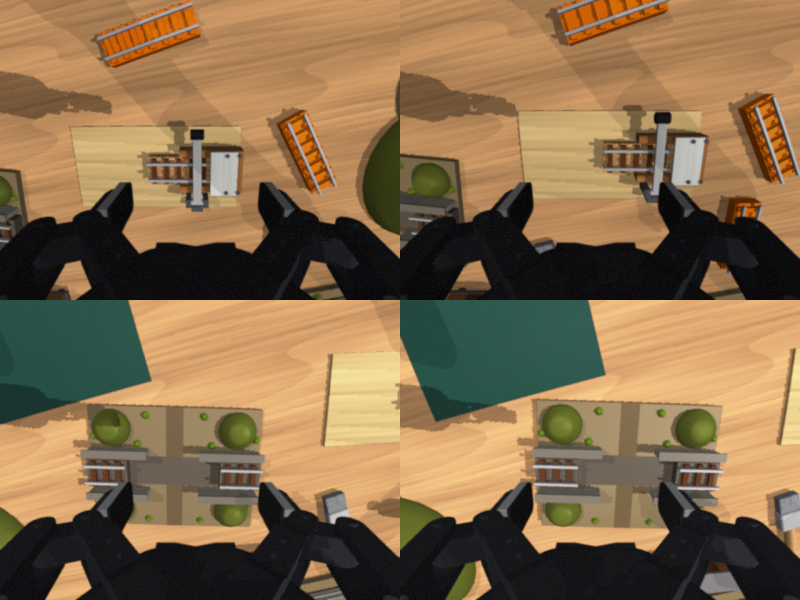

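The wrist views (image top is the robot's side) show the jig handle at about (315,214) in j1 and (419,188) in j2, with the section's free end at about (240,268) in j1. The layout's rail pairs are near (165,755-480) and (385,275) in l1. Next I'll extract rails, handle and edges by mask.

Run:
```python
from h import *
tiles=[]
for tag,(x0,y0,x1,y1) in {"j1":(100,190,400,345),"j2":(180,160,500,325),"l1":(125,160,430,370),"l2":(200,150,525,370)}.items():
    p,d,P=load(tag); hsv=cv2.cvtColor(p,cv2.COLOR_RGB2HSV); v=p.astype(int)
    bright=((hsv[...,1]<60)&(hsv[...,2]>115)).astype(np.uint8)
    dark=(hsv[...,2]<45).astype(np.uint8)
    out=p[:,:,::-1].copy()
    for nm,m in (("B",bright),("D",dark)):
        mm=np.zeros_like(m); mm[y0:y1,x0:x1]=m[y0:y1,x0:x1]
        n,lab,st,c=cv2.connectedComponentsWithStats(mm)
        for i in range(1,n):
            if st[i,4]<40: continue
            pts=np.argwhere(lab==i)[:,::-1].astype(np.float32); r=cv2.minAreaRect(pts)
            print(tag,nm,st[i,4],np.round(c[i],1),"ctr",np.round(r[0],1),"sz",np.round(r[1],1),"a",round(r[2],1))
            cv2.polylines(out,[np.int32(cv2.boxPoints(r))],True,(0,0,255) if nm=="B" else (255,0,0),1)
    cr=out[y0:y1,x0:x1]; f=400/(x1-x0); cr=cv2.resize(cr,None,fx=f,fy=f,interpolation=cv2.INTER_CUBIC); t=np.zeros((300,400,3),np.uint8); t[:min(300,cr.shape[0])]=cr[:300]; tiles.append(t)
cv2.imwrite("pics/m2.png",np.vstack([np.hstack(tiles[:2]),np.hstack(tiles[2:])]))
```

```text
j1 B 1474 [315.5 277.2] ctr [319.  275.7] sz [ 25.  103.4] a 1.8
j1 B 2995 [357.8 278. ] ctr [358.5 278. ] sz [70. 45.] a 90.0
j1 B 269 [267.5 263.6] ctr [267.  263.7] sz [66.   4.3] a 0.9
j1 B 275 [269.8 289.6] ctr [268.5 289.6] sz [65.   4.2] a 0.9
j1 D 286 [315. 215.] ctr [315.5 215. ] sz [19. 14.] a 0.0
j1 D 1410 [195.  324.1] ctr [191.  318.5] sz [51. 40.] a 90.0
j1 D 474 [153.1 331.5] ctr [158.1 332.7] sz [23.8 68. ] a 52.7
j1 D 56 [301.7 314.1] ctr [301.5 314. ] sz [10.  5.] a 90.0
j1 D 52 [328.3 314.1] ctr [328. 314.] sz [8. 6.] a 90.0
j2 B 1566 [415.5 252.4] ctr [417.8 254.9] sz [ 21.9 115.2] a 6.5
j2 B 3416 [460.  257.3] ctr [460.5 257.7] sz [46.7 80.8] a 6.3
j2 B 320 [359.2 242.2] ctr [360.5 242.2] sz [69.   4.7] a 1.0
j2 B 319 [359.  271.1] ctr [360.5 271. ] sz [ 4. 69.] a 90.0
j2 D 419 [419.6 188.1] ctr [419.5 188.5] sz [17. 25.] a 90.0
j2 D 645 [199.2 312. ] ctr [195.5 308.5] sz [31. 31.] a 90.0
j2 D 127 [390.1 298. ] ctr [390.2 297.8] sz [13.6 11.3] a 68.2
j2 D 683 [425.9 312.1] ctr [430. 308.] sz [32. 34.] a 90.0
j2 D 140 [458.  315.1] ctr [457.1 314.3] sz [30.2  5.8]
[... 926 characters left out ...]
73.1  7.1] a 1.8
l2 B 622 [481.1 276.2] ctr [479.4 277.3] sz [74.7 34.5] a 3.8
l2 B 46 [370.6 287.2] ctr [370.  286.7] sz [14.1  7.9] a 20.0
l2 B 409 [249.4 295.5] ctr [249.5 295.6] sz [71.1  6.2] a 1.5
l2 B 378 [477.5 301.2] ctr [477.  301.4] sz [68.   5.9] a 1.0
l2 B 1234 [268.5 318.2] ctr [268.5 318.3] sz [103.3  12.3] a 1.6
l2 B 65 [408.6 322.1] ctr [408.  321.5] sz [11.  6.] a 90.0
l2 B 384 [489.4 322.7] ctr [488.  323.5] sz [11. 38.] a 90.0
l2 B 84 [459.4 339.8] ctr [458.8 339.2] sz [ 8.3 13.9] a 33.7
l2 D 89 [438.8 274.1] ctr [438.6 275.3] sz [ 4.8 31.5] a 7.1
l2 D 606 [204.8 321.6] ctr [205.5 325. ] sz [64. 11.] a 90.0
l2 D 4092 [457.1 343.3] ctr [457.6 348.5] sz [131.2  63.4] a 36.3
```

View pics/m2.png

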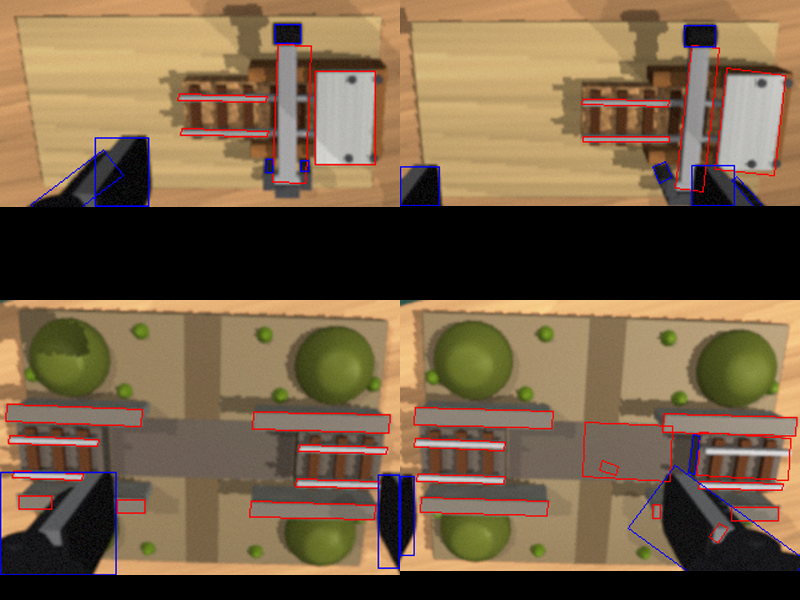

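Run:
```python
from h import *
np.set_printoptions(precision=4,suppress=True)
J1,J2,L1,L2=[load(t)[2] for t in ("j1","j2","l1","l2")]
for nm,a,A,b,B in (("handle",(315.2,215),J1,(419.5,188.3),J2),("bridge",(358.5,278),J1,(460.3,257.5),J2),
  ("secNearL",(234.5,263.2),J1,(326,241.6),J2),("secFarL",(236.5,289.1),J1,(326,271.),J2),
  ("LNL",(166,267.9),L1,(248.5,267.4),L2),("LFR",(382.5,300.4),L1,(477,301.4),L2),("wallNL",(181.3,247.9),L1,(268,246),L2),("wallNR",(370,253.4),L1,(468,251.5),L2)):
    print(nm,*tri([(a,A),(b,B)]))
def fit(tag,c,ang,hl,z):
    P=load(tag)[2]; u=np.array([np.cos(ang),np.sin(ang)])
    q=onplane([np.array(c)-u*hl,np.array(c)+u*hl],P,z); d=q[1]-q[0]; return q.mean(0)[:2],np.arctan2(d[1],d[0]),np.linalg.norm(d)
R=np.radians
for z in (.047,.044):
  for t,c,a,h in (("l1",(166,267.9),1.8,34),("l1",(386.5,274),1.6,33.5),("l1",(382.5,300.4),1.3,31.5),("l2",(248.5,267.4),1.8,36.5),("l2",(249.5,295.6),1.5,35.5),("l2",(477,301.4),1.0,34)):
    print(z,t,c,*fit(t,c,R(a),h,z))
for t,c,a,h in (("j1",(267,263.7),.9,33),("j1",(268.5,289.6),.9,32.5),("j2",(360.5,242.2),1,34.5),("j2",(360.5,271),0,34.5)): print(t,c,*fit(t,c,R(a),h,.038))
# plate near long edge by mask, and depth-based heights
for t,px in (("j1",[(250,263),(358,278),(315,215),(180,260)]),("l1",[(270,283),(166,268),(182,248)])):
    p,d,P=load(t)
    for u in px:
        r=rays([u],P)[0]; print(t,u,P[2]+r*np.median(d[u[1]-1:u[1]+2,u[0]-1:u[0]+2]))
```

```text
handle [0.4499 0.2743 0.0431] 7.992988379806913e-05
bridge [0.524  0.3063 0.0443] 9.159526505738799e-05
secNearL [0.4859 0.1807 0.0366] 0.0001936749162942957
secFarL [0.5156 0.1753 0.0363] 0.0002354878659461143
LNL [ 0.4867 -0.3601  0.0436] 3.372114795444365e-05
LFR [ 0.5761 -0.1489  0.0485] 6.562794198418175e-05
wallNL [ 0.4692 -0.3345  0.0485] 6.9999520452576e-05
wallNR [ 0.5219 -0.1512  0.0478] 6.847201759881932e-05
0.047 l1 (166, 267.9) [ 0.4858 -0.3584] 1.2913882255515066 0.07107717270001601
0.047 l1 (386.5, 274) [ 0.5485 -0.1389] 1.2896950139763086 0.06968619404975951
0.047 l1 (382.5, 300.4) [ 0.5768 -0.1487] 1.2932407771664929 0.06703164224125807
0.047 l2 (248.5, 267.4) [ 0.4857 -0.3592] 1.2895123375164022 0.07050600324073725
0.047 l2 (249.5, 295.6) [ 0.5143 -0.3671] 1.2955823596070593 0.07032335794988286
0.047 l2 (477, 301.4) [ 0.5771 -0.1481] 1.2948249910395677 0.069919246094924
0.044 l1 (166, 267.9) [ 0.4865 -0.36  ] 1.2913882255515063 0.07173289484018842
0.044 l1 (386.5, 274) [ 0.5498 -0.1385] 1.2896950139763073 0.07032908372258928
0.044 l1 (382.5, 300.4) [ 0.5784 -0.1484] 1.2932407771664916 0.06765004235820166
0.044 l2 (248.5, 267.4) [ 0.4866 -0.36  ] 1.2895123375164026 0.07119852818578615
0.044 l2 (249.5, 295.6) [ 0.5155 -0.368 ] 1.2955823596070588 0.07101408891407614
0.044 l2 (477, 301.4) [ 0.579  -0.1469] 1.2948249910395666 0.07060600778661168
j1 (267, 263.7) [0.4926 0.2147] 1.3650814912039508 0.06946104542349534
j1 (268.5, 289.6) [0.5217 0.2096] 1.3654735492771803 0.0699741614243846
j2 (360.5, 242.2) [0.4922 0.2137] 1.363325810761704 0.06725551885001277
j2 (360.5, 271) [0.5218 0.2092] 1.3803252085053204 0.06887935418452813
j1 (250, 263) [0.489  0.1969 0.0363]
j1 (358, 278) [0.5232 0.3057 0.0461]
j1 (315, 215) [0.4481 0.2744 0.0526]
j1 (180, 260) [0.4802 0.1094 0.0045]
l1 (270, 283) [ 0.5409 -0.2664  0.0134]
l1 (166, 268) [ 0.4862 -0.3589  0.0459]
l1 (182, 248) [ 0.4694 -0.3337  0.0486]
```

```bash
cat >> h.py <<'E'
JY=1.367; jx=np.array([np.sin(JY),-np.cos(JY),0]); jy=np.array([np.cos(JY),np.sin(JY),0]); ez=np.array([0,0,1.])
H=np.array([.4502,.2747,.0445])   # handle, bar down
LY=1.292; GAP=np.array([.5313,-.2534])
E
python3 - <<'E'
from h import *
R=down(JY); off=ez*.006
pt=lambda a: H+.12*(1-np.cos(a))*jx+.12*np.sin(a)*ez+off
print([inverse_kinematics(pt(a),R) is not None for a in (0,.5,1,1.5,1.9)])
command_gripper(.055,25)
movep(H+off+ez*.10,R); move_l(H+off,feed=.12); command_gripper(.0,25)
s=sense(); print(s["time_s"],s["position"],s["finger_gap"],s["gripper_force"],s["wrist_force"])
for a in np.linspace(0,1.87,12)[1:]:
    move_l(pt(a),feed=.12); s=sense(); print(round(a,2),round(s["time_s"],2),np.round(s["wrist_force"],1),round(s["finger_gap"],4))
snap("side","s1")
E
```

```text
[True, True, True, True, True]
8.8917 [0.45022607 0.27471719 0.05055376] 0.0001047129868026196 0.0 [ 0.6888297  -0.11580637 -0.23354203]
0.17 9.21 [-0.8 -1.4 -0.6] -0.0004
0.34 9.53 [ 0.1  0.2 -0.2] -0.0002
0.51 9.84 [-0.3 -0.  -0.3] 0.0001
0.68 10.16 [-0.4 -0.7 -0.4] -0.0002
0.85 10.47 [-1.4  0.1 -0.4] 0.0003
1.02 10.79 [ 0.1 -0.1 -0.2] -0.0004
1.19 11.11 [-0.1 -0.3  0.2] 0.0001
1.36 11.43 [-0.   0.2 -0.5] 0.0
1.53 11.74 [-0.4 -0.3 -0.1] 0.0003
1.7 12.06 [-0.1 -0.6 -0.3] 0.0001
1.87 12.38 [-0.2  0.6  0.4] 0.0001
```

The fingers closed on nothing, so I'll look before trying again.

Run:
```python
from h import *
command_gripper(.055)
movep(np.array((.45,.27,.22)),down(JY)); sleep(.2); p,d,P=snap("wrist","j3"); a=p[190:345,100:400,::-1]
s=cv2.imread("pics/s1.png")[130:330,150:420]
cv2.imwrite("pics/m3.png",np.hstack([cv2.resize(a,(400,300)),cv2.resize(s,(400,300))])); print(sense()["time_s"])
hsv=cv2.cvtColor(p,cv2.COLOR_RGB2HSV); m=(hsv[...,2]<45).astype(np.uint8)
n,l,st,c=cv2.connectedComponentsWithStats(m)
for i in range(1,n):
    if 150<st[i,4]<900: print(st[i],c[i])
```

```text
13.9417
[307 206  20  15 294] [316.56462585 212.9829932 ]
[586 295  30  59 218] [597.55963303 329.06422018]
```

View pics/m3.png

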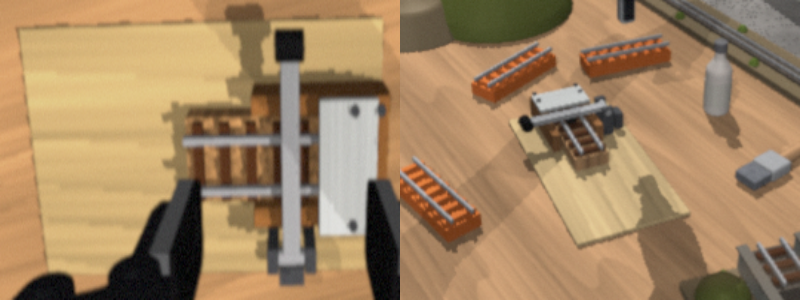

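Left (j3): the bar is still down and undisturbed, with the handle at pixel (316.5,213). Right: the side view confirms it. I'll cross-check the handle position with the fixed cameras.

Run:
```python
from h import *
np.set_printoptions(precision=4,suppress=True)
V={}
for n,(x0,y0,x1,y1) in (("side",(222,198,250,225)),("scene",(415,228,440,252))):
    p=cv2.imread(f"pics/{n}0.png"); m=np.zeros(p.shape[:2],np.uint8); m[y0:y1,x0:x1]=(p[y0:y1,x0:x1].max(2)<60)
    n_,l,st,c=cv2.connectedComponentsWithStats(m); i=1+np.argmax(st[1:,4]); print(n,st[i],c[i]); V[n]=(c[i],cam_pose(n))
J1,J2=load("j1")[2],load("j2")[2]; w=[((315.2,215),J1),((419.5,188.3),J2),((316.6,213),load("j3")[2])]
print("fixed",tri(list(V.values()))); print("wrist",tri(w)); print("all",tri(w+list(V.values())))
s=sense(); print(s["position"],s["finger_gap"])
```

```text
side [231 208   9  10  60] [234.8333 212.2167]
scene [421 233  12  11  66] [427.2727 237.5606]
fixed (array([0.4487, 0.2737, 0.0452]), np.float64(0.0014769490650546311))
wrist (array([0.4498, 0.2743, 0.0432]), np.float64(0.00017139223105681016))
all (array([0.4493, 0.274 , 0.0452]), np.float64(0.0016004707369547625))
[0.451  0.2694 0.2193] 0.054657876396805055
```

Run:
```python
from h import *
R=down(JY); h=np.array([.4493,.274,.0445])
movep(h+ez*.10,R); move_l(h+ez*.003,feed=.12); a=snap("side","s2")[0]; c=snap("scene","c2")[0]
print(sense()["position"],sense()["tcp_rot"].tolist())
command_gripper(.015,25); s=sense(); print(s["time_s"],s["finger_gap"],s["gripper_force"],s["wrist_force"],s["position"])
b=snap("side","s3")[0]; w=snap("wrist","w3")[0]
f=lambda i,x,y:cv2.resize(i[y:y+120,x:x+160,::-1],(400,300),interpolation=cv2.INTER_CUBIC)
cv2.imwrite("pics/m4.png",np.vstack([np.hstack([f(a,160,130),f(c,350,170)]),np.hstack([f(b,160,130),cv2.resize(w[:,:,::-1],(400,300))])]))
```

```text
[0.44996457 0.27446556 0.04845088] [[-0.9793135156856929, 0.2023422134419714, 0.001632989507488715], [0.202344253894721, 0.9793137228165488, 0.0011980062522516921], [-0.0013568017971011864, 0.0015036497582167309, -0.9999979490610408]]
15.8667 0.015223512446595274 0.0 [ 0.3875754   0.47226687 -0.37946417] [0.44931471 0.27401814 0.04754079]
```

View pics/m4.png

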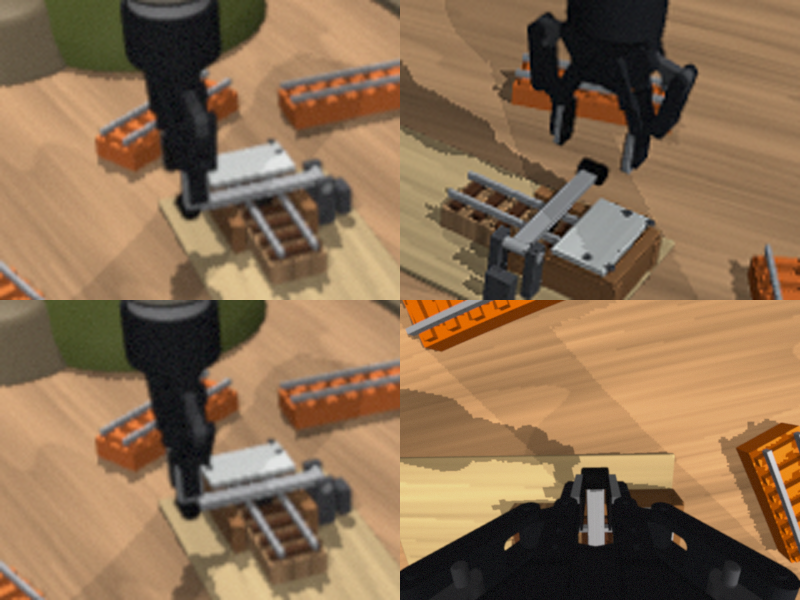

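Run:
```python
from h import *
np.set_printoptions(precision=4,suppress=True)
print("tip -y",tri([((240,213),cam_pose("side")),((416,227),cam_pose("scene"))]))
_,d,P=load("w3"); p=load("w3")[0]
# depth column through scene around the fingers
for v in range(262,310,4): print(v,[ (round(float(d[v,u]),3)) for u in range(276,350,6)])
s=sense(); print(s["position"],s["finger_gap"],s["joint_pos"])
def world(u,v): r=rays([(u,v)],P)[0]; return P[2]+r*d[v,u]
for u,v in ((288,276),(288,284),(312,270),(312,280),(312,300),(336,280)): print(u,v,p[v,u],world(u,v),d[v,u])
```

```text
tip -y (array([0.4461, 0.2458, 0.0603]), np.float64(0.0026023377805158847))
262 [0.207, 0.207, 0.207, 0.206, 0.207, 0.207, 0.206, 0.207, 0.207, 0.206, 0.206, 0.207, 0.206]
266 [0.208, 0.207, 0.207, 0.207, 0.207, 0.208, 0.207, 0.207, 0.207, 0.207, 0.205, 0.208, 0.208]
270 [0.208, 0.208, 0.207, 0.165, 0.164, 0.165, 0.164, 0.165, 0.164, 0.164, 0.208, 0.208, 0.208]
274 [0.209, 0.209, 0.208, 0.162, 0.164, 0.163, 0.161, 0.0, 0.161, 0.161, 0.208, 0.208, 0.208]
278 [0.209, 0.15, 0.15, 0.149, 0.162, 0.161, 0.161, 0.16, 0.16, 0.149, 0.148, 0.148, 0.209]
282 [0.21, 0.144, 0.145, 0.144, 0.159, 0.16, 0.159, 0.159, 0.16, 0.144, 0.145, 0.145, 0.211]
286 [0.211, 0.141, 0.141, 0.141, 0.16, 0.159, 0.16, 0.16, 0.159, 0.144, 0.141, 0.14, 0.21]
290 [0.148, 0.136, 0.137, 0.135, 0.16, 0.16, 0.161, 0.16, 0.159, 0.144, 0.136, 0.135, 0.146]
294 [0.142, 0.132, 0.133, 0.136, 0.161, 0.161, 0.161, 0.16, 0.162, 0.144, 0.132, 0.132, 0.133]
298 [0.129, 0.129, 0.129, 0.137, 0.162, 0.163, 0.162, 0.162, 0.162, 0.144, 0.13, 0.129, 0.129]
302 [0.126, 0.126, 0.127, 0.137, 0.165, 0.166, 0.165, 0.166, 0.167, 0.144, 0.125, 0.126, 0.125]
306 [0.123, 0.123, 0.121, 0.137, 0.167, 0.166, 0.167, 0.168, 0.167, 0.144, 0.122, 0.123, 0.122]
[0.4493 0.274  0.0475] 0.01501808712340325 [-0.6708  0.4518  0.0542  2.042  -0.0391  0.6488  0.7761]
288 276 [194 163 113] [0.4572 0.2574 0.0045] 0.20908743
288 284 [69 68 69] [0.4369 0.2665 0.0678] 0.14231338
312 270 [7 1 8] [0.441  0.276  0.0456] 0.16421145
312 280 [15 14 15] [0.4445 0.2753 0.0496] 0.16135168
312 300 [13  0 10] [0.4545 0.2732 0.0502] 0.16350403
336 280 [81 79 76] [0.4413 0.2867 0.063 ] 0.14699577
```

The fingertips actually stand about 13 mm behind the reported TCP: the wrist depth and the fixed-view triangulation both put them at z≈0.060–0.063 with TCP at 0.0475. The text says 25 mm ahead. So the fingers closed above the bar. I'll correct by about 38 mm, with a force guard.

```bash
cat >> h.py <<'E'
TIP=-.0125  # measured: fingertips this far ahead of reported TCP
H=np.array([.4496,.2742,.0448])
E
python3 - <<'E'
from h import *
R=down(JY); zt=H[2]-.017+TIP*-1*-1   # TCP height with the tips 17 mm below handle centre
pt=lambda a: H*[1,1,0]+ez*zt+.12*(1-np.cos(a))*jx+.12*np.sin(a)*ez
print("zt",zt,[inverse_kinematics(pt(a),R) is not None for a in (0,.5,1,1.5,1.9)])
command_gripper(.055,25)
print("hit",move_l(pt(0),feed=.06,until_force=6)); command_gripper(.0,30)
s=sense(); print(s["time_s"],s["position"],s["finger_gap"],s["gripper_force"],s["wrist_force"])
if .015<s["finger_gap"]<.03:
  for a in np.linspace(0,1.87,10)[1:]:
    move_l(pt(a),feed=.15); s=sense(); print(round(a,2),round(s["time_s"],2),np.round(s["wrist_force"],1),round(s["finger_gap"],4))
    if s["finger_gap"]<.015: break
snap("side","s4")
E
```

```text
zt 0.015299999999999998 [True, True, True, True, True]
hit False
17.5083 [0.449619   0.2735721  0.01576832] 0.02174121078831892 32.332667112350464 [-1.69274542 -2.75892451  5.09561535]
0.21 17.82 [-0.2 -3.  -1.1] 0.0212
0.42 18.14 [-0.3 -2.4 -1. ] 0.0214
0.62 18.46 [-2.  -1.7 -0.7] 0.0215
0.83 18.77 [-2.5 -2.8  0.8] 0.0215
1.04 19.09 [-2.1 -2.4  1.3] 0.0214
1.25 19.41 [-1.1 -0.   0.1] 0.0213
1.45 19.73 [-0.1  1.5  0.9] 0.0216
1.66 20.04 [0.6 2.7 2. ] 0.0216
1.87 20.36 [0.9 3.4 3.9] 0.0216
```

Run:
```python
from h import *
R=down(JY-np.pi/2)
G=np.array([.5048,.1980,-.001])
print([inverse_kinematics(g,R) is not None for g in (G,G-.115*jy,G-.06*jy)])
command_gripper(.05); p=sense()["position"]; move_l(p+ez*.07,feed=.2)
snap("scene","c5")
command_gripper(.08,40)
movep(G+ez*.12,R)
print("hit",move_l(G,feed=.08,until_force=6)); command_gripper(.03,40)
s=sense(); print(s["time_s"],s["position"],s["finger_gap"],s["gripper_force"],s["wrist_force"])
if s["finger_gap"]>.043:
    move_l(G-.115*jy+ez*(s["position"][2]-G[2]),feed=.1); s=sense(); print(s["time_s"],s["position"],s["finger_gap"],s["wrist_force"])
a=snap("scene","c6")[0]; b=snap("side","s6")[0]
q=cv2.imread("pics/c5.png")[170:320,290:490]
f=lambda i:cv2.resize(i,(400,300))
cv2.imwrite("pics/m5.png",np.hstack([f(q),f(a[170:320,290:490,::-1])]))
```

```text
[True, True, True]
hit False
25.0583 [ 5.05022828e-01  1.98171522e-01 -4.56499520e-04] 0.048962177673207555 42.1325558423996 [-0.19186379 -0.40387556  5.15315256]
26.3583 [ 0.48113819  0.08435878 -0.00049857] 0.04909655147846214 [-1.58592513 -0.95718597  5.09952755]
```

View pics/m5.png

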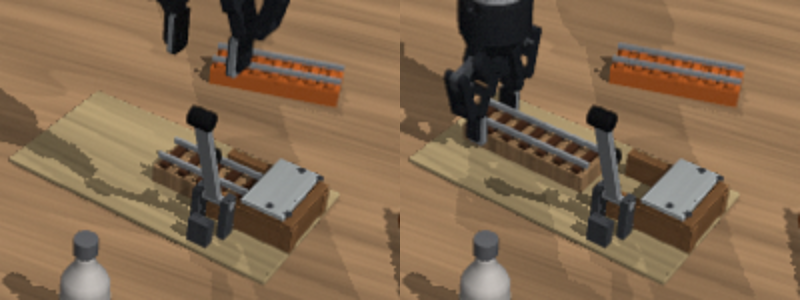

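The bar stands open (handle at about (203,118) left) and the section lies on the bare plate, clear of the fences. Now release it and measure.

Run:
```python
from h import *
np.set_printoptions(precision=4,suppress=True)
R=down(JY-np.pi/2); s=sense()
command_gripper(.08); move_l(s["position"]+ez*.14,feed=.25)
out=[]
for tag,dp in (("k1",.03),("k2",.09)):
    q=s["position"]+ez*.17+jy*dp; move_l(q,feed=.2); sleep(.15); p,d,P=snap("wrist",tag)
    hsv=cv2.cvtColor(p,cv2.COLOR_RGB2HSV); m=((hsv[...,1]<60)&(hsv[...,2]>115)).astype(np.uint8)
    n,l,st,c=cv2.connectedComponentsWithStats(m)
    for i in range(1,n):
        if st[i,4]<150: continue
        r=cv2.minAreaRect(np.argwhere(l==i)[:,::-1].astype(np.float32)); bx=cv2.boxPoints(r)
        cv2.polylines(p,[np.int32(bx)],True,(255,0,0),1)
        w=onplane(bx,P,.038)[:,:2]; print(tag,st[i,4],np.round(r[0],1),np.round(r[1],1),round(r[2],1),"world",w.mean(0),np.linalg.norm(w[0]-w[1]).round(4),np.linalg.norm(w[1]-w[2]).round(4))
    out.append(cv2.resize(p[:,:,::-1],(400,300)))
cv2.imwrite("pics/m6.png",np.hstack(out)); print(sense()["time_s"])
```

```text
k1 288 [626.   31.5] [37. 26.] 90.0 world [0.7566 0.2163] 0.0215 0.0269
k1 767 [ 66.6 129.7] [192.3   5.4] 64.4 world [0.3064 0.2307] 0.0046 0.1456
k1 721 [ 38.9 145.8] [181.1   5.3] 63.1 world [0.278  0.2244] 0.0047 0.1395
k1 940 [295.2 191.5] [177.1   5.8] 88.5 world [0.4775 0.1409] 0.0045 0.1492
k1 946 [331.  191.5] [177.   6.] 90.0 world [0.5069 0.1348] 0.0047 0.1492
k1 1551 [557.5 250.9] [40.8 44. ] 74.1 world [0.6969 0.0464] 0.0383 0.0411
k1 513 [519.5 262.3] [31.7 32.9] 72.9 world [0.662  0.0429] 0.0286 0.0319
k2 6745 [308.6  51. ] [ 66.4 106.2] 88.8 world [0.5252 0.307 ] 0.0797 0.0468
k2 1539 [600.5 128.9] [51.2 81.9] 84.6 world [0.7507 0.204 ] 0.0696 0.0429
k2 690 [ 78.2 200.4] [177.1   5. ] 63.0 world [0.3069 0.2322] 0.0046 0.1459
k2 698 [ 50.  211.5] [174.5   5.4] 62.1 world [0.278  0.2286] 0.005 0.1455
k2 848 [328. 258.] [158.   6.] 90.0 world [0.5065 0.1359] 0.005 0.1487
k2 828 [294.7 259. ] [158.1   6.1] 88.4 world [0.4773 0.141 ] 0.0051 0.149
k2 1381 [542.9 305.2] [43.7 38.7] 81.3 world [0.6973 0.0521] 0.0361 0.0478
k2 882 [506.5 318.1] [32.3 32.5] 77.5 world [0.6619 0.0463] 0.0302 0.0358
28.7917
```

View pics/m6.png

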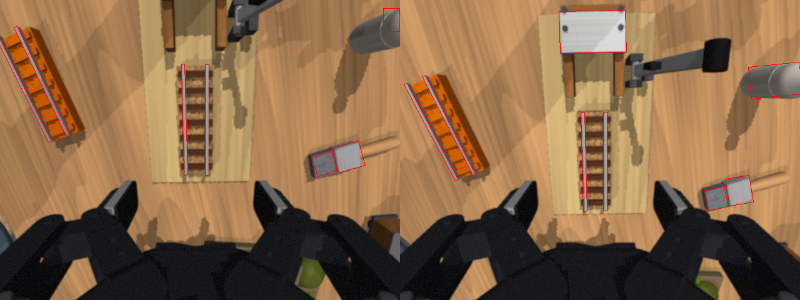

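The section's rails are at (295,191)/(331,191) in k1 and (295,259)/(328,258) in k2. That puts its centre at (0.492, 0.138), 116 mm out. Next: grip it by the middle, lift, carry it over the gap and look.

Run:
```python
from h import *
np.set_printoptions(precision=4,suppress=True)
C=np.array([.4920,.1381,-.001]); R=down(JY-np.pi/2); R2=down(LY-np.pi/2)
hov=np.array([GAP[0],GAP[1],.075])
print([inverse_kinematics(*a) is not None for a in ((C,R),(hov,R2),(hov-ez*.07,R2))])
move_l(C+ez*.10,R,feed=.25)
print("hit",move_l(C,feed=.08,until_force=6)); command_gripper(.03,45)
s=sense(); print(s["time_s"],s["position"],s["finger_gap"],s["gripper_force"],s["wrist_force"])
if s["finger_gap"]>.043:
    move_l(C+ez*.11,feed=.12); print("held",sense()["finger_gap"])
    movep(hov+ez*.04,R2); move_l(hov,feed=.1); sleep(.3)
    s=sense(); print(s["time_s"],s["position"],s["finger_gap"],s["wrist_force"])
p=snap("wrist","g1")[0]; c=snap("scene","gc1")[0]; d=snap("side","gs1")[0]
g=cv2.resize(p[:,:,::-1],(800,600))[0:400]
f=lambda i:cv2.resize(i,(400,200))
cv2.imwrite("pics/m7.png",np.vstack([g,np.hstack([f(c[160:270,100:320,::-1]),f(d[270:470,330:570,::-1])])]))
```

```text
[True, True, True]
hit False
31.0417 [ 0.4922  0.1382 -0.0005] 0.04890698830355564 47.41503059864044 [-1.0464 -0.5439  6.2929]
held 0.048569324790570925
34.4167 [ 0.5317 -0.2536  0.0756] 0.04896970371522567 [-0.1174  0.4335 -1.7927]
```

View pics/m7.png

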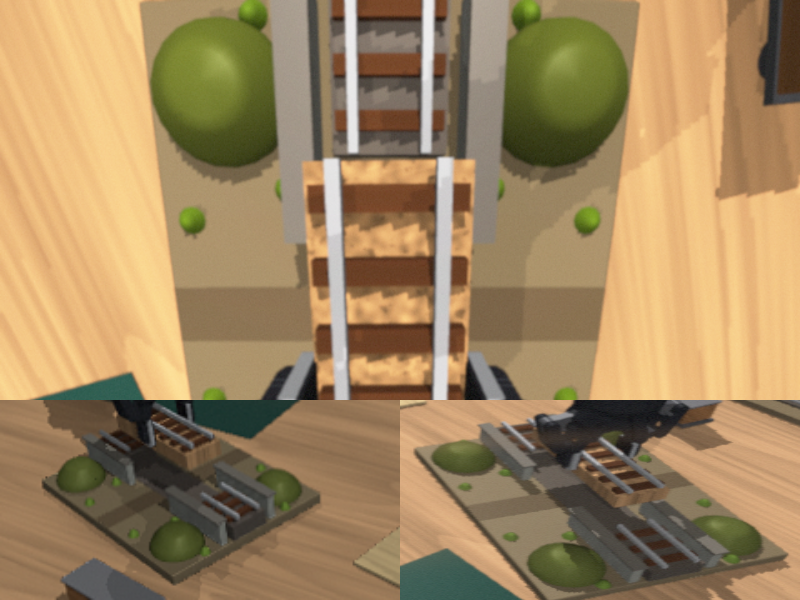

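The held section's rails run from about (330,158) and (445,158) downward. The line's rails sit at u≈352 and 427 above v≈152 (picture scale 1.25). I'll measure their relative offset in the tool frame.

Run:
```python
from h import *
np.set_printoptions(precision=4,suppress=True)
p,d,P=load("g1"); s=sense(); hsv=cv2.cvtColor(p,cv2.COLOR_RGB2HSV); m=((hsv[...,1]<50)&(hsv[...,2]>150)).astype(np.uint8)
ly=np.array([np.cos(LY),np.sin(LY)]); lx=np.array([ly[1],-ly[0]])
def mids(rows,lo,hi,z):
    for v in rows:
        us=np.where(m[v,lo:hi])[0]+lo; L=us[us<(lo+hi)/2].mean(); Rr=us[us>(lo+hi)/2].mean()
        w=onplane([(L,v),(Rr,v)],P,z)[:,:2]-GAP; c=w.mean(0); print(v,round(L,1),round(Rr,1),"x %.4f y %.4f gauge %.4f"%(c@lx,c@ly,np.linalg.norm(w[1]-w[0])))
zh=.038+s["position"][2]+.0005
print("line");mids([10,30,60,90,110],265,360,.047); print("held");mids([135,160,190,220,250],245,380,zh)
for lo,hi,z in ((265,300,.047),(325,360,.047),(250,290,zh),(335,375,zh)):
    rr=np.where(m[:,lo:hi].sum(1)>2)[0]; rr=rr[rr<200]
    cut=rr[np.where(np.diff(rr)>1)[0]] if (np.diff(rr)>1).any() else []
    print(lo,rr.min(),rr.max(),cut, [ (r[lo:hi].sum()) for r in m[116:132]])
i=s["position"][:2]-GAP; print("tcp",i@lx,i@ly)
```

```text
line
10 280.0 342.5 x 0.0004 y 0.1312 gauge 0.0298
30 282.5 342.5 x 0.0010 y 0.1225 gauge 0.0289
60 281.0 341.5 x 0.0003 y 0.1091 gauge 0.0297
90 281.0 341.0 x 0.0002 y 0.0953 gauge 0.0300
110 282.0 340.5 x 0.0003 y 0.0858 gauge 0.0296
held
135 265.0 355.5 x 0.0001 y 0.0715 gauge 0.0294
160 266.0 355.5 x 0.0002 y 0.0635 gauge 0.0296
190 267.5 354.5 x 0.0003 y 0.0536 gauge 0.0294
220 268.5 354.5 x 0.0004 y 0.0433 gauge 0.0298
250 270.0 353.0 x 0.0004 y 0.0324 gauge 0.0294
265 0 199 [122] [np.uint64(9), np.uint64(10), np.uint64(10), np.uint64(10), np.uint64(10), np.uint64(10), np.uint64(8), np.uint64(0), np.uint64(0), np.uint64(0), np.uint64(5), np.uint64(6), np.uint64(7), np.uint64(7), np.uint64(7), np.uint64(7)]
325 0 199 [121] [np.uint64(8), np.uint64(9), np.uint64(8), np.uint64(8), np.uint64(8), np.uint64(8), np.uint64(0), np.uint64(0), np.uint64(0), np.uint64(6), np.uint64(10), np.uint64(10), np.uint64(11), np.uint64(10), np.uint64(10), np.uint64(10)]
250 0 199 [122] [np.uint64(9), np.uint64(10), np.uint64(10), np.uint64(10), np.uint64(10), np.uint64(10), np.uint64(8), np.uint64(0), np.uint64(0), np.uint64(0), np.uint64(11), np.uint64(13), np.uint64(14), np.uint64(13), np.uint64(13), np.uint64(13)]
335 0 199 [121] [np.uint64(8), np.uint64(9), np.uint64(8), np.uint64(8), np.uint64(8), np.uint64(8), np.uint64(0), np.uint64(0), np.uint64(0), np.uint64(6), np.uint64(14), np.uint64(13), np.uint64(14), np.uint64(12), np.uint64(12), np.uint64(12)]
tcp 0.0001259961828550662 -3.693818554240302e-05
```

Run:
```python
from h import *
np.set_printoptions(precision=4,suppress=True)
t=np.array([GAP[0]+.0001,GAP[1]+.0003,.02]); print(move_l(t,feed=.1,until_force=8)); t[2]=.0075
print("contact",move_l(t,feed=.02,until_force=4)); s=sense(); print(s["time_s"],s["position"],s["wrist_force"])
command_gripper(.078); sleep(.1); s=sense(); move_l(s["position"]+ez*.12,feed=.1); sleep(.2); p,d,P=snap("wrist","g2")
c=snap("scene","gc2")[0]; e=snap("side","gs2")[0]; print(sense()["time_s"],sense()["wrist_force"])
f=lambda i:cv2.resize(i,(400,300))
cv2.imwrite("pics/m8.png",np.vstack([np.hstack([f(p[:,:,::-1]),f(c[160:270,100:280,::-1])]),np.hstack([f(e[270:470,330:570,::-1]),f(c[190:320,290:490,::-1])])]))
```

```text
False
contact True
35.8333 [ 0.5313 -0.253   0.0086] [-0.5429  0.4274  5.147 ]
38.0333 [ 0.1585 -0.6823 -0.0996]
```

View pics/m8.png

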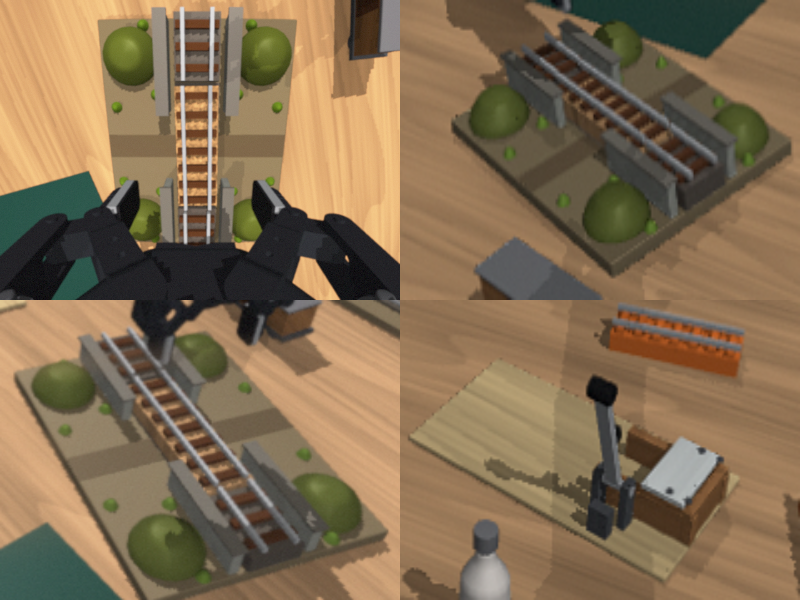

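The section lies in the gap with its rails continuous (u≈183 and 212, joint at v≈83 in the wrist tile). The bar is open, and the gripper is clear.

```bash
python3 -c "
from rig import *
print(finish_job())"
```

```text
the job is handed in; nothing more can be done
None
```

The section was laid and released in the gap, with its rails lined up in the last camera view. The bar was left open on its stop and the job was handed in at about 38 s of the 62 s allowed; no verdict came back.

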